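Find the damper whose piston sits too low

ROBOT

A 6-joint arm with a two-finger parallel gripper is mounted at the origin on the work surface. World frame = base frame: x ahead of the robot, y to its left, z up, the work surface at z = 0. Lengths are in m, angles in rad, forces in N, time in s.
With the tool pointing down it reaches from about 0.25 to 0.775 m from the base axis. Payload 4 kg.
Tool frame: the origin (TCP) lies at the centre of the arm's flange, where the gripper is bolted on; the fingertips stand 199 mm ahead of it and the grasp point (between the pads) lies 180 mm ahead of it; z points along the fingers, y is the line along which they close (so a half turn about z gives the same grasp; the last joint's range is limited). The gripper opens to 94 mm and grips with 3 to 60 N. Pads are 16 mm wide; open, the fingers measure 119 mm over their backs; the gripper's body (75 mm by 177 mm) begins 78 mm behind the grasp point.
Start: joints at [-1.37, 0.087, 1.371, -0, 1.684, -0.103], TCP at [0.165, -0.525, 0.405] pointing down, gripper open.
Joint ranges: [-3.1, 3.1], [-0.76, 2.03], [0.27, 2.55], [-1.08, 4.22], [0.17, 2.65], [-2.57, 2.57]. Speed limits (rad/s): [2.79, 2.79, 3.14, 3.14, 3.14, 3.14].

INTERFACE

Orientations are given as [roll, pitch, yaw] about the fixed x, y, z axes, in that order (R = Rz(yaw) Ry(pitch) Rx(roll)).
In Python, from bench import robot, eyes, models gives the robot as it stands.
- The arm moves only by the tool step_arm, never from a script. Its argument "commands" is a list that holds one entry, the list of rows, each a list of 7 numbers: the shift along the tool's x, y, z in mm, then the turn, a rotation vector about the tool's x, y, z in rad, then the finger opening in mm, from 0 to 94. In form: [[[tx, ty, tz, wx, wy, wz, gripper], ...]]. A call has 1 to 20 rows; each row shifts and turns the commanded pose from where the row before left it, along the tool's axes as they then stand; what a row does not reach is not made up. A row lasts 1/8 s, in which the tool goes at most 62.5 mm and 10.7 degrees, less where a joint would pass 70% of its speed; a pose out of reach is approached as far as the arm can. A call is refused whole if a number of a shift passes 62.5 or a number of a turn 0.188, either way. A call with a gripper value outside its range is refused whole. The fingers move at their own pace and stop on an object; the grip force is fixed at half the most. Time passes only in rows, so rows that do not move let the fingers close. It gives the time, the measured TCP pose, the force, the opening and the grip force at its end, in the units of the state.
- robot.get_obs(): the state, without advancing time (a new reading comes with each control period).
- eyes.snapshot(name): name is "scene" or "top"; returns a dict with "color" (480x640x3 uint8, red, green, blue), "camera_matrix" (3x3 intrinsics, pixels), "eye" and "rotation" of the camera in the world. Camera axes: x right, y up, looking along -z (the intrinsics and any distortion apply to the point x, -y, -z); pixel columns grow to the right and rows downward; lengths in m; the calibration is good to about 2 mm. A picture is of the moment at which its call begins. There is no depth.
- robot.close_job(): hands the job in; it is judged then, once.
Trained networks look in a picture, given as the dict that the camera call returned (one of the last four; its "shot" number tells which), for a name from the list of things; names that differ only in an ending like _2 or _b are one class to them, and where a whole thing is asked for, a point or a joint stands for the part that bears it (a point fixed in the world has none). Each returns a list of dicts, best first, with "confidence" (0 to 1); they miss things now and then, are a little off and sometimes report something else, mostly with a low value. They report only what shows in the picture. A call takes as long as a camera call. They do not tell look-alikes from the thing itself.
- models.masks_of(picture, query): "mask" (480x640 bool, what is visible of it) and "xy" ([column, row] in pixels, amid what is visible of it).
- models.tip_of(picture, query): "xy" ([column, row] in pixels: a listed point, or the origin of a listed thing).
The state is a dict: "time": time; "joint_positions": joint angles; "qvel": joint speeds; "joint_torque": joint torques, N m; "tool_pos": TCP position; "ee_rot": TCP orientation; "wrist_force": force on the tool from outside, world axes, zero at the start; "wrist_torque": the same for the moment, N m; "width": finger opening in m; "finger_force": force on a finger pad.
Only numpy, scipy, OpenCV 4.12 (cv2) and the standard library are available. Lean on these libraries where they do the work, as an engineer would, in place of code of your own. Each camera call takes 0.05 s, during which the arm holds its last target. There are 200 camera calls.

TASK

Three buggy dampers stand open end up in the rack, and in one of them the piston sits clearly deeper than in the other two. Pick up the depth gauge by its orange knob, find that damper by lowering the rod gently into the bores until it touches the bottom, and leave the gauge standing on the deep one with its steel bar flat on the rim and the rod tip on the bottom, let go of, so that the depth can be read. Do not press hard with the rod, and do not disturb the loose parts lying on the bench.

Things in the scene. Friction and masses are not known exactly. Their poses are not given: they have to be found in the camera images.
- knob (a point): centre (half-way up) of the depth gauge's upright orange knob, 20 mm diameter, 30 mm tall: the place to grip. It is fixed to the steel rod, 8 mm diameter, whose flat tip lies 95 mm straight below this point. The loose gauge (about 130 g) stands upright, its bar lying on a slotted wooden stand and its rod hanging in the slot: lift it straight out
- rod_tip (a point): centre of the rod's lower end face; z axis runs up the rod
- bar_foot (a point): centre of the flat underside of the gauge's steel cross bar (60 x 20 mm, 14 mm thick), through which the rod slides; z axis up. Friction (2.5 N, more than either part's weight) keeps the bar where it is on the rod; once the bar rests on a rim, pushing the knob on slides the rod down through it, and it stays so when let go
- rod (a joint): travel of the rod down through the bar, m: at 0 the tip sticks out 8 mm below the bar's underside, at the limit 0.048 it sticks out 56 mm (the bar's top is then 25 mm below the knob's centre). Starts between 0.002 and 0.012. With the bar flat on a rim and the tip on the bottom, the bore's depth is this value + 0.008
- bore_a (a point): centre of the mouth of the first of three like damper cylinders, in the plane of its flat rim, 75 mm above the bench; z axis up. Upright aluminium cylinder, outside 30 mm, bore 13 mm diameter without chamfer, white ribbed collar, fixed in a heavy black rack that does not move; the three stand 65 mm apart in a row along this point's y axis
- bore_b (a point): the same for the second (middle) cylinder. The bottom of each bore is a black piston, not listed, on a stiff pad (gives 1 mm at 10 N, 2 mm at most): in two of the cylinders it lies 22 to 28 mm below the rim, in the third 34 to 46 mm; which one is the deep one changes from time to time
- bore_c (a point): the same for the third cylinder. (A piston pressed down springs back when let go and lifts the whole gauge by as much.)
- wheel: loose buggy wheel lying flat, black tyre 100 mm across, 42 mm tall, green rim; origin at the centre of its underside. Leave alone
- jar: loose small glass jar with blue lid, 48 mm across, 62 mm tall; origin at the centre of its underside. Leave alone
- driver: loose screwdriver with red handle lying on the bench, 180 mm long, origin near its middle. Leave alone
- collar: loose blue plastic ring, 38 mm across, 10 mm tall; origin at the centre of its underside. Leave alone
Things that resemble listed ones, but are neither listed nor needed, are in the scene too. Of the things shaped like the part that bears knob, the bare steel one is meant.

How it is judged:
By the outcome, as a careful person would: the job done as asked, in the order asked, and still so for the second after the job is handed in, with the robot touching nothing.
It also fails if it takes over 54 s, if anything falls off the work surface, if the arm or the gripper's body presses on something with over 40 N, if the wrist force passes 120 N, or if a joint passes its speed limit or range.

## Working session

There is one attempt and no reset: what is moved stays moved. The work goes in short steps, Python scripts to look and compute and a tool call to move; the robot and the scene stay as the last step left them, time stands still between calls to the robot, and variables do not carry over. Pictures are saved under pics/ and viewed, at most 10 in all, crops included, and the job is handed in when it is done.

Besides the shell and the picture viewer there is one more tool, called after ">>>" as a command line: name --argument value ..., lists and objects as JSON in quotes. step_arm: Moves the arm, as the interface text tells. Its arguments: {"type":"object","properties":{"commands":{"type":"array"}},"required":["commands"]}

```bash
mkdir -p pics; cat > h.py <<'E'
import numpy as np, cv2
from bench import robot, eyes, models
def snap(n,f=None):
    p=eyes.snapshot(n)
    if f: cv2.imwrite('pics/'+f,p['color'][:,:,::-1])
    return p
def at_z(p,xy,z):
    K=np.array(p['camera_matrix']);d=np.linalg.inv(K)@[xy[0],xy[1],1]
    d=np.array(p['rotation'])@[d[0],-d[1],-d[2]];e=np.array(p['eye'])
    return e+d*(z-e[2])/d[2]
def proj(p,X):
    c=np.array(p['rotation']).T@(np.array(X)-p['eye']);q=np.array(p['camera_matrix'])@[c[0],-c[1],-c[2]]
    return q[:2]/q[2]
def tri(ps,xys):
    A=np.zeros((3,3));b=np.zeros(3)
    for p,xy in zip(ps,xys):
        e=np.array(p['eye']);d=at_z(p,xy,0)-e;d/=np.linalg.norm(d);M=np.eye(3)-np.outer(d,d);A+=M;b+=M@e
    return np.linalg.solve(A,b)
E
python3 - <<'E'
from h import *
np.set_printoptions(precision=4,suppress=True)
ps=[snap('scene','s1.png'),snap('top','t1.png')]
for p in ps:
    print({k:(v if k!='color' else 0) for k,v in p.items()})
    for q in ['knob','rod_tip','bar_foot','bore_a','bore_b','bore_c','wheel','jar','driver','collar']:
        print(q,[(np.round(r['xy'],1),round(r['confidence'],2)) for r in models.tip_of(p,q)])
    print('mask',[(np.round(r['xy'],1),round(r['confidence'],2)) for r in models.masks_of(p,'knob')])
print(robot.get_obs())
E
```

```text
{'color': 0, 'camera_matrix': array([[504.5076,   0.    , 323.941 ],
       [  0.    , 504.5076, 244.3293],
       [  0.    ,   0.    ,   1.    ]]), 'eye': array([ 0.9487, -0.2684,  0.7838]), 'rotation': array([ 0.5335, -0.0049,  1.0481]), 'shot': 1}
knob [(array([158.3, 197.2]), 0.74), (array([188.7, 228.5]), 0.64), (array([128.1, 262.7]), 0.61), (array([254. , 279.7]), 0.52)]
rod_tip [(array([146.5, 287.4]), 0.79), (array([257.1, 308.5]), 0.62), (array([172.7, 229.4]), 0.61), (array([204.5, 258. ]), 0.6)]
bar_foot [(array([172.1, 224.7]), 0.97), (array([140.7, 289.3]), 0.85), (array([202. , 255.1]), 0.7), (array([261.8, 302.5]), 0.62)]
bore_a [(array([430.6, 200.4]), 0.86), (array([401.5, 217.4]), 0.69), (array([463.6, 187.1]), 0.63)]
bore_b [(array([430.6, 200.4]), 0.86), (array([401.5, 217.4]), 0.69), (array([463.6, 187.1]), 0.63)]
bore_c [(array([430.6, 200.4]), 0.86), (array([401.5, 217.4]), 0.69), (array([463.6, 187.1]), 0.63)]
wheel [(array([479.1, 325.8]), 0.94)]
jar [(array([259.8, 392. ]), 0.85)]
driver [(array([331.8, 150.5]), 0.97)]
collar [(array([233.9, 196.8]), 0.66)]
[... 1211 characters left out ...]
9, 342.6]), 0.68), (array([234.8, 148.4]), 0.64)]
mask [(array([341.7, 346.9]), 0.72), (array([412.3, 345.2]), 0.7), (array([449.8, 296.6]), 0.6), (array([376.8, 237.1]), 0.6), (array([398.7, 295.6]), 0.39)]
{'time': 1.2, 'joint_positions': array([-1.3701,  0.0872,  1.3707,  0.    ,  1.6836, -0.1031]), 'qvel': array([-0.001 ,  0.0001,  0.0008,  0.0005, -0.0008,  0.0004]), 'joint_torque': array([  0.0004, -34.0044, -30.2598,   0.0717,   0.0239,  -0.    ]), 'tool_pos': array([ 0.1645, -0.5248,  0.4047]), 'ee_rot': array([3.1415, 0.    , 0.3038]), 'wrist_force': array([-0.0958, -0.2247,  0.6493]), 'wrist_torque': array([0.0058, 0.0127, 0.0418]), 'finger_force': 0.0, 'width': 0.0942190837013974}
```

View pictures.

View pics/s1.png

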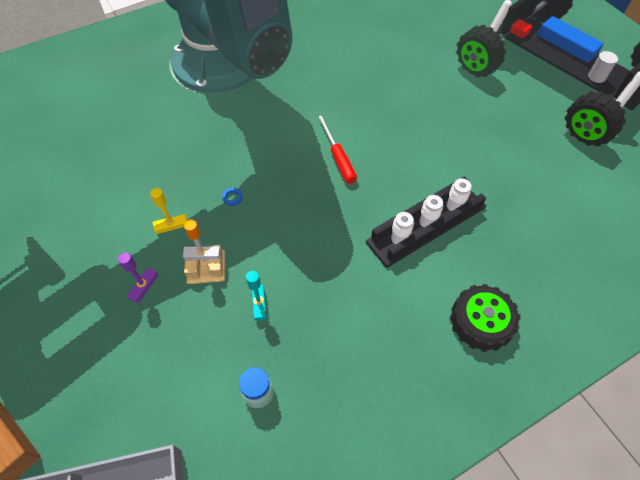

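View pics/t1.png

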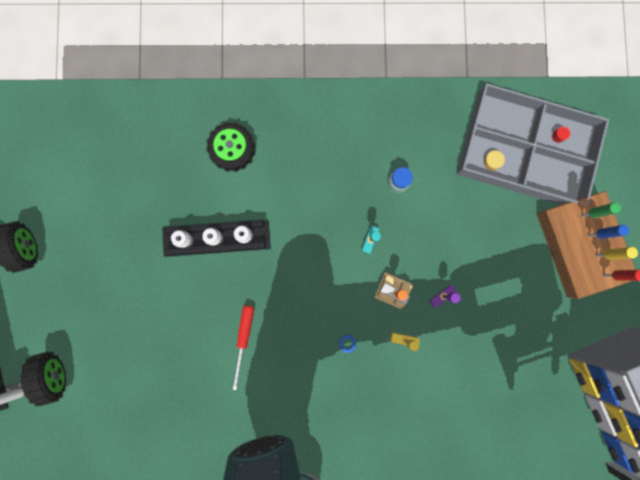

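```bash
sed -i "s/^import numpy.*/&\nfrom scipy.spatial.transform import Rotation as Ro/; s/np.array(p\['rotation'\])/Ro.from_euler('xyz',p['rotation']).as_matrix()/" h.py
python3 - <<'E'
from h import *
np.set_printoptions(precision=4,suppress=True)
ps=[snap('scene'),snap('top')]
for p,x,s in zip(ps,[(100,150),(320,200)],'st'):
    im=p['color'][x[1]:x[1]+190,x[0]:x[0]+200,::-1]
    cv2.imwrite(f'pics/c{s}.png',cv2.resize(im,None,fx=3,fy=3,interpolation=cv2.INTER_CUBIC))
S=[(430.6,200.4),(401.5,217.4),(463.6,187.1)];T=[(179.4,241.2),(208.3,235.9),(240.5,234.2)]
for s in S:
    print('S',at_z(ps[0],s,.075))
for t in T: print('T',at_z(ps[1],t,.075))
for s in [(158.3,197.2),(188.7,228.5),(128.1,262.7),(254,279.7)]:
  for t in [(450,296),(398.7,293.1),(412,345.7),(378.2,233.3)]:
    X=tri(ps,[s,t]); e=np.linalg.norm(proj(ps[0],X)-s)+np.linalg.norm(proj(ps[1],X)-t)
    if e<15: print(s,t,X,e)
E
rm -f pics/x; python3 -c "
import cv2,numpy as np
a=cv2.imread('pics/cs.png');b=cv2.imread('pics/ct.png');cv2.imwrite('pics/c.png',cv2.resize(np.hstack([a,b]),(800,380)))"
```

```text
S [0.6028 0.1469 0.075 ]
S [0.607  0.0835 0.075 ]
S [0.6084 0.2141 0.075 ]
T [0.5934 0.2133 0.075 ]
T [0.6036 0.1542 0.075 ]
T [0.6063 0.0879 0.075 ]
(158.3, 197.2) (412, 345.7) [ 0.3758 -0.2575  0.0892] 0.2615338897798126
(188.7, 228.5) (398.7, 293.1) [ 0.4805 -0.2335  0.1157] 5.510742006426582
(128.1, 262.7) (450, 296) [ 0.4731 -0.3405  0.0894] 2.856101363680076
(254, 279.7) (378.2, 233.3) [ 0.6031 -0.19    0.1054] 3.6415582450698465
```

View pics/c.png

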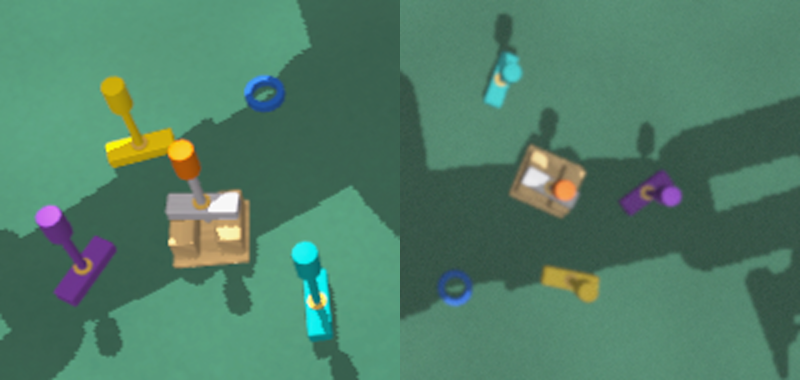

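The candidates are yellow (158,197), purple (128,263), cyan (254,280) and the bare-steel one with the orange knob on the wooden stand (192,232). The last one fits and the crop confirms it: grey bar, orange knob, wooden stand. Next I'll refine the knob and bore positions.

```bash
python3 - <<'E'
from h import *
np.set_printoptions(precision=4,suppress=True)
ps=[snap('scene'),snap('top')]
xs=[]
for p,c in zip(ps,[(192,232),(402,294)]):
    h=cv2.cvtColor(p['color'],cv2.COLOR_RGB2HSV);m=cv2.inRange(h,(5,190,90),(18,255,255))
    n,l,st,ce=cv2.connectedComponentsWithStats(m)
    i=1+np.argmin(np.linalg.norm(ce[1:]-c,axis=1)+1e3*(st[1:,4]<20));print(st[i],ce[i]);xs.append(ce[i])
X=tri(ps,xs);print('knob',X,[proj(p,X)-x for p,x in zip(ps,xs)])
out=[]
for p,(x,y) in zip(ps,[(360,160),(150,200)]):
    im=p['color'][y:y+90,x:x+130,::-1];out.append(cv2.resize(im,None,fx=6,fy=6,interpolation=cv2.INTER_CUBIC)[:,:])
cv2.imwrite('pics/r.png',cv2.resize(np.vstack(out),(433,600)))
# bright blobs of the collars/tops
for p,cs in zip(ps,[[(402,217),(431,200),(464,187)],[(180,240),(211,236),(241,234)]]):
    g=cv2.cvtColor(p['color'],cv2.COLOR_RGB2GRAY)
    for c in cs: 
        w=g[c[1]-12:c[1]+13,c[0]-12:c[0]+13]; print(c);print('\n'.join(' '.join('%3d'%v for v in r[2:23]) for r in w[2:23])) if p is ps[1] else 0
E
```

```text
[185 223  15  17 123] [193.1138 232.7724]
[618 272   1   1   1] [618. 272.]
knob [ 0.6001 -0.3328  0.4531] [array([-146.4789,  -66.1447]), array([-94.5264, -63.7473])]
(402, 217)
(431, 200)
(464, 187)
(180, 240)
 52  53  57  54  66  86 102 124 134 126 124 108  88  69  61  50  44  37  37  35  39
 52  51  54  74 117 159 187 204 213 208 195 174 142 116  98  85  71  50  30  29  29
 46  51  74 121 183 224 237 239 240 239 235 224 198 160 135 119 104  76  50  33  35
 41  69 127 186 229 240 243 243 243 243 242 240 230 204 160 138 131 111  87  58  44
 57 108 186 230 241 243 242 239 238 239 241 242 240 229 193 151 146 140 119  88  62
 79 150 221 240 243 241 229 212 201 207 224 238 242 240 223 178 164 160 143 113  91
101 185 233 242 241 226 187 154 141 137 161 221 240 242 234 196 174 169 155 132 110
113 202 236 242 235 201 140 116 105  89 115 194 236 243 239 207 175 171 160 141 120
107 193 234 241 234 192 128 102  90  71 106 190 236 243 241 213 182 179 168 151 125
 99 176 230 241 237 208 144 113  93  87 132 208 238 244 241 214 191 191 179 165 136
 77 152 224 241 240 226 190 151 137 140 186 230 
[... 3725 characters left out ...]
 244 244 229 207 196 174 137
 45  42  66 130 208 237 243 243 242 238 237 239 243 245 245 241 222 210 205 174 127
 41  38  46  93 165 222 240 244 244 244 244 244 245 245 242 231 214 212 210 171 115
 37  38  40  64 121 182 224 240 242 243 244 244 243 240 233 224 217 215 200 150  94
 40  37  40  45  72 117 172 215 231 239 240 239 233 231 232 229 220 197 161 110  66
 42  38  44  37  43  61  98 148 199 223 226 230 232 233 228 220 198 157 106  67  45
 36  35  39  40  37  41  52  81 127 166 183 204 215 214 195 165 134  99  65  49  42
 42  39  38  43  40  36  40  46  65  88 104 117 124 123 107  90  71  59  55  47  47
 51  50  45  48  50  52  52  49  52  48  55  56  58  57  54  54  52  53  52  52  54
```

View pics/r.png

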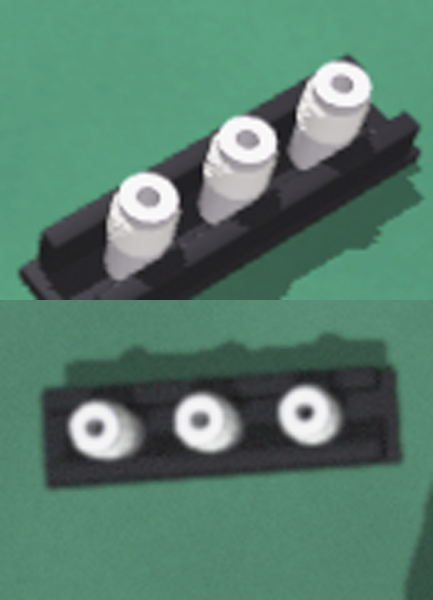

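```bash
cat >> h.py <<'E'
def hole(p,c,r=7):
    g=cv2.cvtColor(p['color'],cv2.COLOR_RGB2GRAY).astype(float)
    c=np.round(c).astype(int);w=g[c[1]-r:c[1]+r+1,c[0]-r:c[0]+r+1]
    m=(w<195).astype(np.uint8);n,l,st,ce=cv2.connectedComponentsWithStats(m,connectivity=4)
    i=1+np.argmin(np.linalg.norm(ce[1:]-r,axis=1)+100*(st[1:,4]<6));k=cv2.dilate((l==i).astype(np.uint8),np.ones((3,3)))
    W=np.clip((240-w)/90,0,1)*k;yy,xx=np.mgrid[-r:r+1,-r:r+1]
    return c+np.array([(W*xx).sum(),(W*yy).sum()])/W.sum(),st[i,4]
def orange(p,c,R=40):
    h=cv2.cvtColor(p['color'],cv2.COLOR_RGB2HSV);m=cv2.inRange(h,(3,170,90),(17,255,255))
    n,l,st,ce=cv2.connectedComponentsWithStats(m)
    i=1+np.argmin(np.linalg.norm(ce[1:]-c,axis=1)+1e3*(st[1:,4]<20));return ce[i],st[i]
E
python3 - <<'E'
from h import *
np.set_printoptions(precision=4,suppress=True)
ps=[snap('scene'),snap('top')]
print(ps[1]['color'][288:302,395:409].reshape(-1,3)[::5][:40].tolist())
xs=[]
for p,c in zip(ps,[(192,232),(402,294)]):
    x,s=orange(p,c);print(x,s);xs.append(x)
X=tri(ps,xs);print('knob',X,[proj(p,X)-x for p,x in zip(ps,xs)])
print(at_z(ps[0],xs[0],.115),at_z(ps[1],xs[1],.115))
for s,t in zip([(404.5,219),(433,202),(463,185)],[(240,233),(210,236),(179,239)]):
    a,n1=hole(ps[0],s);b,n2=hole(ps[1],t);print(a,n1,b,n2,at_z(ps[0],a,.075),at_z(ps[1],b,.075),tri(ps,[a,b]))
E
```

```text
[[154, 141, 127], [111, 94, 70], [163, 138, 101], [143, 130, 115], [156, 115, 80], [165, 139, 102], [131, 109, 86], [213, 129, 72], [169, 143, 105], [146, 87, 47], [239, 147, 74], [165, 140, 102], [229, 131, 64], [241, 147, 72], [108, 86, 67], [243, 150, 75], [242, 151, 77], [118, 70, 46], [243, 153, 77], [239, 148, 78], [173, 99, 51], [244, 158, 81], [217, 141, 96], [229, 135, 69], [244, 155, 77], [157, 135, 124], [240, 149, 76], [244, 154, 79], [139, 130, 125], [241, 155, 87], [236, 151, 94], [133, 123, 117], [236, 158, 108], [175, 144, 134], [138, 124, 109], [200, 151, 129], [125, 128, 127], [147, 130, 107], [159, 147, 147], [74, 95, 88]]
[193.     232.7863] [184 223  16  17 131]
[401.2203 293.8475] [397 290  10   8  59]
knob [ 0.4804 -0.2353  0.1036] [array([-0.6146,  0.0267]), array([-0.4559, -0.1559])]
[ 0.4887 -0.235   0.115 ] [ 0.4805 -0.2341  0.115 ]
[404.1408 218.651 ] 32 [241.0591 233.3001] 25 [0.6113 0.0859 0.075 ] [0.6082 0.0868 0.075 ] [0.6089 0.0878 0.0703]
[433.9124 201.3761] 31 [209.5451 235.633 ] 29 [0.6073 0.1507 0.075 ] [0.6042 0.1516 0.075 ] [0.6049 0.153  0.0703]
[462.4019 184.74  ] 26 [178.0326 237.9337] 27 [0.6032 0.2155 0.075 ] [0.6002 0.2162 0.075 ] [0.6009 0.2178 0.0707]
```

>>> step_arm --commands '[[[39,-18.1,0,0,0,0,70],[39,-18.1,0,0,0,0,70],[39,-18.1,0,0,0,0,70],[39,-18.1,0,0,0,0,70],[39,-18.1,0,0,0,0,70],[39,-18.1,0,0,0,0,70],[39,-18.1,0,0,0,0,70],[39,-18.1,0,0,0,0,70],[39,-18.1,0,0,0,0,70],[39,-18.1,0,0,0,0,70],[0,0,0,0,0,0,70]]]'

```text
time: 2.88
tool_pos: [0.484, -0.2336, 0.4044]
ee_rot: [-3.141, -0.0, 0.308]
wrist_force: [-0.6, 0.2, 0.1]
width: 0.0702
finger_force: 0.0
```

>>> step_arm --commands '[[[-2.2,1,20,0,0,0,70],[0,0,24,0,0,0,70],[0,0,24,0,0,0,70],[0,0,24,0,0,0,70],[0,0,14,0,0,0,70],[0,0,10,0,0,0,70],[0,0,0,0,0,0,70]]]'

```text
time: 3.75
tool_pos: [0.4805, -0.2373, 0.2883]
ee_rot: [-3.141, 0.001, 0.303]
wrist_force: [0.3, 0.1, -0.2]
width: 0.0701
finger_force: 0.0
```

```bash
python3 - <<'E'
from h import *
ps=[snap('scene'),snap('top')]
out=[]
for p,X in zip(ps,[(.48,-.235,.1),(.48,-.235,.1)]):
    x,y=np.round(proj(p,X)).astype(int);out.append(cv2.resize(p['color'][y-50:y+50,x-60:x+60,::-1],(396,330),interpolation=cv2.INTER_CUBIC))
cv2.imwrite('pics/g.png',np.hstack(out));print(robot.get_obs()['tool_pos'],robot.get_obs()['wrist_force'])
E
```

```text
[ 0.48090847 -0.23730607  0.28954753] [-0.72797218  0.07708881 -0.17971009]
```

View pics/g.png

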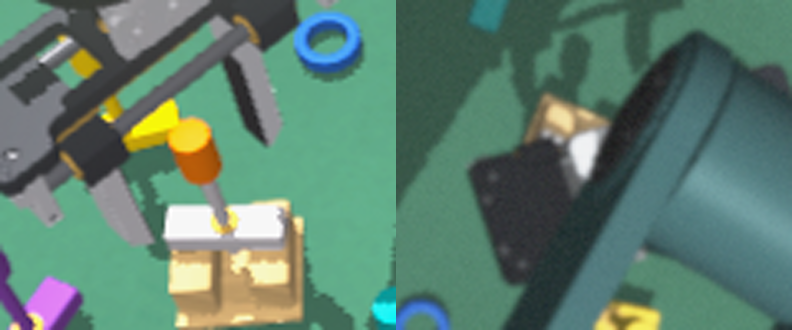

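```bash
python3 - <<'E'
from h import *
p=snap('scene')
o=np.round(proj(p,(.48,-.235,.1)))-[60,50]
G=np.array([.4809,-.2373,.0]);y=np.array([.299,-.954,0]);x=np.array([.954,.299,0])
print('knob px in crop',(orange(p,(192,232))[0]-o)*3.3)
for s in (1,-1):
  for e in (8,-8): print('tip',s,e,(proj(p,G+s*.035*y+e*.001*x+[0,0,.0905])-o)*3.3)
for X in [(.4809,-.2373,.1095),(.482,-.2352,.108),(.4805,-.235,.1036),(.4887,-.235,.115)]: print((proj(p,X)-o)*3.3)
E
```

```text
knob px in crop [197.72268908 162.00504202]
tip 1 8 [152.48819573 233.51325124]
tip 1 -8 [131.25567678 213.78748402]
tip -1 8 [264.04605496 142.72653994]
tip -1 -8 [242.75392041 124.23097284]
[189.80895228 157.09263468]
[195.50102625 158.60209849]
[196.70233326 160.97671546]
[198.09616851 161.02684152]
```

```bash
python3 - <<'E'
from h import *
p=snap('scene');t=snap('top')
o=np.round(proj(p,(.48,-.235,.1)))-[60,50]
h=cv2.cvtColor(p['color'],cv2.COLOR_RGB2HSV)
m=cv2.inRange(h,(5,150,80),(24,255,255));n,l,st,ce=cv2.connectedComponentsWithStats(m)
i=1+np.argmin(np.linalg.norm(ce[1:]-[193,231],axis=1)+1e3*(st[1:,4]<60));print(st[i],ce[i])
for q in [(188,133),(190,133)]:
    X=tri([p,t],[np.array(q)/3.3+o,(401.2,293.8)]);print('top face',X)
for z in (.105,.11,.115,.12): print(z,at_z(p,ce[i],z), at_z(t,(401.2,293.8),z+.015))
E
```

```text
[183 220  17  20 156] [192.21153846 231.42307692]
top face [ 0.48064659 -0.23281161  0.12696038]
top face [ 0.48079111 -0.23240616  0.12680178]
0.105 [ 0.47879293 -0.23463787  0.105     ] [ 0.4807443  -0.23313168  0.12      ]
0.11 [ 0.48225458 -0.23488655  0.11      ] [ 0.48091928 -0.23219632  0.125     ]
0.115 [ 0.48571623 -0.23513523  0.115     ] [ 0.48109425 -0.23126097  0.13      ]
0.12 [ 0.48917788 -0.23538391  0.12      ] [ 0.48126923 -0.23032561  0.135     ]
```

>>> step_arm --commands '[[[2.7,-3,-3,0,0,0,70],[0,0,0,0,0,0,40],[0,0,0,0,0,0,26],[0,0,0,0,0,0,10],[0,0,0,0,0,0,10],[0,0,0,0,0,0,10]]]'

```text
time: 4.75
tool_pos: [0.4824, -0.2334, 0.2916]
ee_rot: [3.142, 0.0, 0.304]
wrist_force: [0.1, 0.2, -0.7]
width: 0.0233
finger_force: 0.0
```

>>> step_arm --commands '[[[0,0,0,0,0,0,10],[0,0,0,0,0,0,10]]]'

```text
time: 5.0
tool_pos: [0.4824, -0.2334, 0.2916]
ee_rot: [3.142, 0.0, 0.304]
wrist_force: [0.4, -1.2, -0.6]
width: 0.0199
finger_force: 30.0
```

>>> step_arm --commands '[[[0,0,-10,0,0,0,10],[0,0,-20,0,0,0,10],[0,0,-25,0,0,0,10],[0,0,-25,0,0,0,10],[0,0,-20,0,0,0,10],[10,-13,0,0,0,0,10],[21.7,-26.7,0,0,0,0,10],[21.7,-26.7,0,0,0,0,10],[21.7,-26.7,0,0,0,0,10],[21.7,-26.7,0,0,0,0,10],[21.7,-26.7,0,0,0,0,10],[21.7,-26.7,0,0,0,0,10],[21.7,-26.7,0,0,0,0,10],[21.7,-26.7,0,0,0,0,10],[21.7,-26.7,0,0,0,0,10],[12,-14,0,0,0,0,10],[0,0,0,0,0,0,10],[0,0,0,0,0,0,10]]]'

```text
time: 7.25
tool_pos: [0.6096, 0.086, 0.3914]
ee_rot: [3.141, 0.001, 0.303]
wrist_force: [-0.3, 1.0, -0.3]
width: 0.0192
finger_force: 30.0
```

```bash
python3 - <<'E'
from h import *
np.set_printoptions(precision=4,suppress=True)
ps=[snap('scene','s3.png'),snap('top')];o=robot.get_obs();print(o['tool_pos'],o['ee_rot'],o['wrist_force'])
G=o['tool_pos']-[0,0,.18]
out=[]
for p in ps:
    k=proj(p,G);print('knob pred',k,'tip pred',proj(p,G-[0,0,.095]))
    for q in ('knob','rod_tip','bar_foot'):print(q,[(np.round(r['xy'],1),round(r['confidence'],2)) for r in models.tip_of(p,q) if np.linalg.norm(r['xy']-k)<90])
    x,y=np.round(proj(p,G-[0,0,.06])).astype(int);out.append(cv2.resize(p['color'][y-60:y+60,x-60:x+60,::-1],(400,400),interpolation=cv2.INTER_CUBIC));print('crop',x-60,y-60)
cv2.imwrite('pics/h.png',np.hstack(out))
E
```

```text
[0.6096 0.0856 0.3918] [3.1411 0.0002 0.3023] [-0.9673  0.1698 -1.6755]
knob pred [416.6637 165.8266] tip pred [407.0586 203.6475]
knob [(array([414.5, 165.7]), 0.66)]
rod_tip [(array([408.7, 201.6]), 0.6)]
bar_foot []
crop 350 131
knob pred [230.5437 225.3637] tip pred [238.5829 230.6369]
knob []
rod_tip []
bar_foot [(array([238.9, 231.5]), 0.47)]
crop 176 169
```

View pics/h.png

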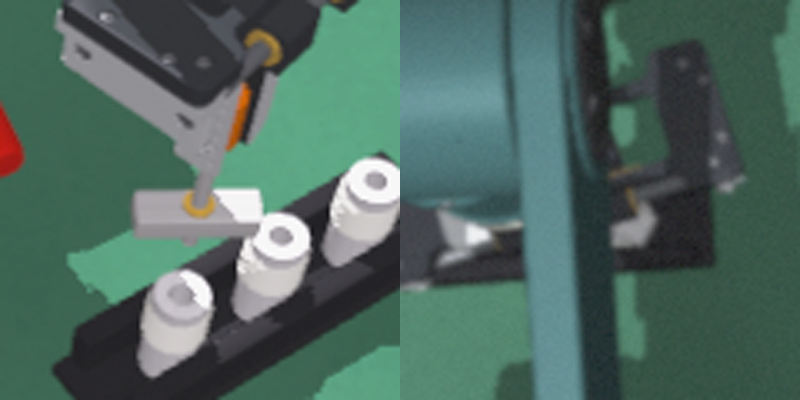

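>>> step_arm --commands '[[[1,0,10,0,0,0,10],[0,0,12,0,0,0,10],[0,0,9,0,0,0,10],[0,0,3,0,0,0,10],[0,0,0,0,0,0,10]]]'

```text
time: 8.28
tool_pos: [0.6107, 0.087, 0.3573]
ee_rot: [-3.142, 0.001, 0.304]
wrist_force: [0.3, 0.1, -1.3]
width: 0.0192
finger_force: 30.0
```

```bash
python3 - <<'E'
from h import *
np.set_printoptions(precision=4,suppress=True)
p=snap('scene');o=robot.get_obs();print(o['tool_pos'],o['wrist_force'])
G=o['tool_pos']-[0,0,.18];T=G-[0,0,.095]
print('tip pred',proj(p,T),'z',T[2]);print([(np.round(r['xy'],1),round(r['confidence'],2)) for r in models.tip_of(p,'rod_tip')])
im=cv2.resize(p['color'][175:245,365:445,::-1],None,fx=8,fy=8,interpolation=cv2.INTER_CUBIC)
def d(q,c):cv2.circle(im,tuple(int(v) for v in ((np.array(q)-[365,175]+.5)*8)),3,c,-1)
d(proj(p,T),(0,0,255));d((404.14,218.65),(255,0,0))
cv2.imwrite('pics/i.png',im)
E
```

```text
[0.6108 0.087  0.3578] [-0.3195  0.2568 -1.2395]
tip pred [405.2075 215.578 ] z 0.08279016131051434
[(array([145.8, 288.2]), 0.69), (array([402.5, 217.5]), 0.57), (array([171.7, 227.4]), 0.55)]
```

View pics/i.png

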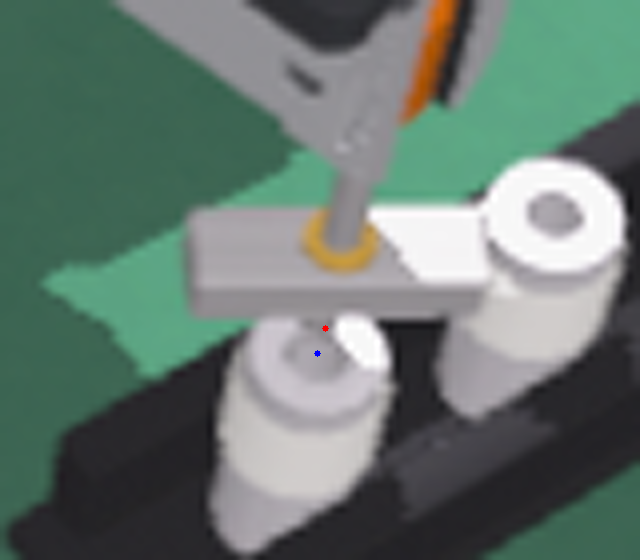

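>>> step_arm --commands '[[[0,0,4,0,0,0,10],[0,0,3,0,0,0,10],[0,0,1.5,0,0,0,10],[0,0,1,0,0,0,10],[0,0,0,0,0,0,10]]]'

```text
time: 9.0
tool_pos: [0.6107, 0.087, 0.3481]
ee_rot: [3.142, 0.0, 0.304]
wrist_force: [-0.2, 0.2, -1.2]
width: 0.0196
finger_force: 30.0
```

>>> step_arm --commands '[[[0,0,1,0,0,0,10],[0,0,1,0,0,0,10],[0,0,1,0,0,0,10],[0,0,0,0,0,0,10]]]'

```text
time: 9.5
tool_pos: [0.6107, 0.087, 0.345]
ee_rot: [3.142, 0.0, 0.304]
wrist_force: [-0.4, 0.3, -1.0]
width: 0.0199
finger_force: 30.0
```

>>> step_arm --commands '[[[0,0,2,0,0,0,10],[0,0,2,0,0,0,10],[0,0,2,0,0,0,10],[0,0,2,0,0,0,10],[0,0,2,0,0,0,10],[0,0,2,0,0,0,10],[0,0,2,0,0,0,10],[0,0,1,0,0,0,10],[0,0,0,0,0,0,10]]]'

```text
time: 10.62
tool_pos: [0.6107, 0.087, 0.3307]
ee_rot: [3.141, -0.001, 0.304]
wrist_force: [-0.7, 0.3, 2.4]
width: 0.0191
finger_force: 30.0
```

>>> step_arm --commands '[[[0,0,1,0,0,0,10],[0,0,1,0,0,0,10],[0,0,0,0,0,0,10]]]'

```text
time: 11.0
tool_pos: [0.6108, 0.087, 0.328]
ee_rot: [3.142, -0.0, 0.304]
wrist_force: [-1.0, -0.1, 0.8]
width: 0.0195
finger_force: 30.0
```

>>> step_arm --commands '[[[0,0,1,0,0,0,10],[0,0,0,0,0,0,10]]]'

```text
time: 11.25
tool_pos: [0.6108, 0.087, 0.327]
ee_rot: [3.141, -0.0, 0.304]
wrist_force: [-0.2, 1.0, 1.5]
width: 0.0191
finger_force: 30.0
```

>>> step_arm --commands '[[[0,0,0.8,0,0,0,10],[0,0,0,0,0,0,10]]]'

```text
time: 11.5
tool_pos: [0.6108, 0.087, 0.3263]
ee_rot: [3.142, -0.0, 0.304]
wrist_force: [-0.2, -0.1, 1.9]
width: 0.0192
finger_force: 30.0
```

>>> step_arm --commands '[[[0,0,0.8,0,0,0,10],[0,0,0,0,0,0,10]]]'

```text
time: 11.75
tool_pos: [0.6108, 0.087, 0.3255]
ee_rot: [3.142, -0.0, 0.304]
wrist_force: [-0.5, 0.2, 1.3]
width: 0.0192
finger_force: 30.0
```

>>> step_arm --commands '[[[0,0,0.8,0,0,0,10],[0,0,0,0,0,0,10]]]'

```text
time: 12.0
tool_pos: [0.6108, 0.087, 0.3247]
ee_rot: [3.141, 0.0, 0.304]
wrist_force: [-0.8, -0.0, 1.7]
width: 0.0194
finger_force: 30.0
```

>>> step_arm --commands '[[[0,0,0.8,0,0,0,10],[0,0,0,0,0,0,10]]]'

```text
time: 12.25
tool_pos: [0.6108, 0.087, 0.3239]
ee_rot: [3.141, -0.0, 0.304]
wrist_force: [-0.5, 0.1, 1.3]
width: 0.0192
finger_force: 30.0
```

>>> step_arm --commands '[[[0,0,0.8,0,0,0,10],[0,0,0,0,0,0,10]]]'

```text
time: 12.5
tool_pos: [0.6107, 0.087, 0.323]
ee_rot: [3.142, 0.0, 0.304]
wrist_force: [0.2, 0.2, 2.0]
width: 0.0193
finger_force: 30.0
```

>>> step_arm --commands '[[[0,0,0.8,0,0,0,10],[0,0,0,0,0,0,10]]]'

```text
time: 12.75
tool_pos: [0.6108, 0.087, 0.3222]
ee_rot: [3.142, 0.0, 0.304]
wrist_force: [-0.3, 0.5, 1.6]
width: 0.0194
finger_force: 30.0
```

>>> step_arm --commands '[[[0,0,0.8,0,0,0,10],[0,0,0,0,0,0,10]]]'

```text
time: 13.0
tool_pos: [0.6108, 0.087, 0.3215]
ee_rot: [3.142, -0.0, 0.304]
wrist_force: [-0.4, 1.0, 2.2]
width: 0.0192
finger_force: 30.0
```

>>> step_arm --commands '[[[0,0,0.8,0,0,0,10],[0,0,0,0,0,0,10]]]'

```text
time: 13.25
tool_pos: [0.6107, 0.087, 0.3213]
ee_rot: [3.141, -0.001, 0.304]
wrist_force: [-1.5, 0.3, 4.1]
width: 0.0193
finger_force: 30.0
```

>>> step_arm --commands '[[[0,0,0.4,0,0,0,10],[0,0,0,0,0,0,10],[0,0,0,0,0,0,10]]]'

```text
time: 13.62
tool_pos: [0.6107, 0.087, 0.3211]
ee_rot: [3.141, -0.001, 0.304]
wrist_force: [-0.9, 0.0, 5.6]
width: 0.0196
finger_force: 30.0
```

>>> step_arm --commands '[[[0,0,-3,0,0,0,10],[0,0,-10,0,0,0,10],[0,0,-15,0,0,0,10],[0,0,-10,0,0,0,10],[0,0,0,0,0,0,10],[5.2,-21,0,0,0,0,10],[5.2,-21,0,0,0,0,10],[5.2,-21,0,0,0,0,10],[0,0,0,0,0,0,10],[0,0,4,0,0,0,10],[0,0,3,0,0,0,10],[0,0,1.5,0,0,0,10],[0,0,1.5,0,0,0,10],[0,0,1,0,0,0,10],[0,0,0,0,0,0,10]]]'

```text
time: 15.5
tool_pos: [0.6068, 0.1517, 0.3473]
ee_rot: [3.142, 0.0, 0.304]
wrist_force: [0.0, 0.1, -1.1]
width: 0.0191
finger_force: 30.0
```

>>> step_arm --commands '[[[0,0,1,0,0,0,10],[0,0,1,0,0,0,10],[0,0,0,0,0,0,10]]]'

```text
time: 15.88
tool_pos: [0.6068, 0.1518, 0.3452]
ee_rot: [3.142, 0.0, 0.304]
wrist_force: [-0.6, 0.3, -0.3]
width: 0.0196
finger_force: 30.0
```

>>> step_arm --commands '[[[0,0,3,0,0,0,10],[0,0,3,0,0,0,10],[0,0,3,0,0,0,10],[0,0,3,0,0,0,10],[0,0,2,0,0,0,10],[0,0,1.5,0,0,0,10],[0,0,0,0,0,0,10]]]'

```text
time: 16.75
tool_pos: [0.6068, 0.1517, 0.3297]
ee_rot: [3.142, 0.0, 0.304]
wrist_force: [0.2, -0.1, -0.4]
width: 0.0195
finger_force: 30.0
```

>>> step_arm --commands '[[[0,0,1,0,0,0,10],[0,0,0.5,0,0,0,10],[0,0,0,0,0,0,10]]]'

```text
time: 17.12
tool_pos: [0.6068, 0.1518, 0.3283]
ee_rot: [3.142, 0.0, 0.304]
wrist_force: [0.8, 0.1, -2.3]
width: 0.0194
finger_force: 30.0
```

>>> step_arm --commands '[[[0,0,0.8,0,0,0,10],[0,0,0,0,0,0,10]]]'

```text
time: 17.38
tool_pos: [0.6068, 0.1518, 0.3275]
ee_rot: [3.142, 0.0, 0.304]
wrist_force: [-0.4, -0.4, -1.8]
width: 0.0195
finger_force: 30.0
```

>>> step_arm --commands '[[[0,0,0.8,0,0,0,10],[0,0,0,0,0,0,10]]]'

```text
time: 17.62
tool_pos: [0.6068, 0.1518, 0.3266]
ee_rot: [3.142, 0.0, 0.304]
wrist_force: [-0.6, 0.6, -1.0]
width: 0.0196
finger_force: 30.0
```

>>> step_arm --commands '[[[0,0,0.8,0,0,0,10],[0,0,0,0,0,0,10]]]'

```text
time: 17.88
tool_pos: [0.6068, 0.1518, 0.3258]
ee_rot: [3.142, 0.0, 0.304]
wrist_force: [0.1, 0.1, -1.2]
width: 0.0192
finger_force: 30.0
```

>>> step_arm --commands '[[[0,0,0.8,0,0,0,10],[0,0,0,0,0,0,10]]]'

```text
time: 18.12
tool_pos: [0.6068, 0.1518, 0.325]
ee_rot: [3.142, 0.0, 0.304]
wrist_force: [0.5, -0.4, -1.3]
width: 0.0197
finger_force: 30.0
```

>>> step_arm --commands '[[[0,0,0.8,0,0,0,10],[0,0,0,0,0,0,10]]]'

```text
time: 18.38
tool_pos: [0.6068, 0.1518, 0.3242]
ee_rot: [3.142, 0.0, 0.304]
wrist_force: [0.5, 0.6, -1.7]
width: 0.0198
finger_force: 30.0
```

>>> step_arm --commands '[[[0,0,0.8,0,0,0,10],[0,0,0,0,0,0,10]]]'

```text
time: 18.62
tool_pos: [0.6068, 0.1517, 0.3234]
ee_rot: [3.142, 0.0, 0.304]
wrist_force: [-0.4, 0.1, -1.6]
width: 0.0198
finger_force: 30.0
```

>>> step_arm --commands '[[[0,0,0.8,0,0,0,10],[0,0,0,0,0,0,10]]]'

```text
time: 18.88
tool_pos: [0.6068, 0.1518, 0.3226]
ee_rot: [3.142, 0.0, 0.304]
wrist_force: [-0.7, 0.4, -0.4]
width: 0.0193
finger_force: 30.0
```

>>> step_arm --commands '[[[0,0,0.8,0,0,0,10],[0,0,0,0,0,0,10]]]'

```text
time: 19.12
tool_pos: [0.6068, 0.1517, 0.3218]
ee_rot: [3.142, 0.0, 0.304]
wrist_force: [-0.3, 0.7, -1.3]
width: 0.0192
finger_force: 30.0
```

>>> step_arm --commands '[[[0,0,0.7,0,0,0,10],[0,0,0,0,0,0,10]]]'

```text
time: 19.38
tool_pos: [0.6068, 0.1518, 0.3212]
ee_rot: [3.141, 0.0, 0.304]
wrist_force: [0.0, 0.6, -1.3]
width: 0.0196
finger_force: 30.0
```

>>> step_arm --commands '[[[0,0,0.7,0,0,0,10],[0,0,0,0,0,0,10]]]'

```text
time: 19.62
tool_pos: [0.6068, 0.1518, 0.3211]
ee_rot: [3.141, -0.001, 0.304]
wrist_force: [-1.4, 0.6, 1.9]
width: 0.0193
finger_force: 30.0
```

>>> step_arm --commands '[[[0,0,0.7,0,0,0,10],[0,0,0,0,0,0,10]]]'

```text
time: 19.88
tool_pos: [0.6068, 0.1517, 0.3202]
ee_rot: [3.141, -0.0, 0.304]
wrist_force: [-0.6, -0.9, 2.3]
width: 0.0195
finger_force: 30.0
```

>>> step_arm --commands '[[[0,0,0.7,0,0,0,10],[0,0,0,0,0,0,10]]]'

```text
time: 20.12
tool_pos: [0.6068, 0.1518, 0.3192]
ee_rot: [3.141, -0.0, 0.304]
wrist_force: [-0.5, -0.3, 1.9]
width: 0.0193
finger_force: 30.0
```

>>> step_arm --commands '[[[0,0,0.8,0,0,0,10],[0,0,0.8,0,0,0,10],[0,0,0,0,0,0,10]]]'

```text
time: 20.5
tool_pos: [0.6068, 0.1518, 0.3174]
ee_rot: [3.142, 0.0, 0.304]
wrist_force: [0.7, 0.5, 1.4]
width: 0.0192
finger_force: 30.0
```

>>> step_arm --commands '[[[0,0,0.8,0,0,0,10],[0,0,0.7,0,0,0,10],[0,0,0,0,0,0,10]]]'

```text
time: 20.88
tool_pos: [0.6068, 0.1518, 0.3159]
ee_rot: [3.142, 0.0, 0.304]
wrist_force: [0.3, 0.0, 1.5]
width: 0.0192
finger_force: 30.0
```

>>> step_arm --commands '[[[0,0,0.6,0,0,0,10],[0,0,0,0,0,0,10]]]'

```text
time: 21.12
tool_pos: [0.6068, 0.1518, 0.3154]
ee_rot: [3.141, -0.0, 0.304]
wrist_force: [0.0, 0.3, 2.1]
width: 0.0198
finger_force: 30.0
```

>>> step_arm --commands '[[[0,0,0.6,0,0,0,10],[0,0,0,0,0,0,10]]]'

```text
time: 21.38
tool_pos: [0.6068, 0.1518, 0.3148]
ee_rot: [3.142, -0.0, 0.304]
wrist_force: [-0.3, 0.4, 2.3]
width: 0.0195
finger_force: 30.0
```

>>> step_arm --commands '[[[0,0,0.6,0,0,0,10],[0,0,0,0,0,0,10]]]'

```text
time: 21.62
tool_pos: [0.6068, 0.1518, 0.3142]
ee_rot: [3.142, -0.0, 0.304]
wrist_force: [0.3, -0.6, 2.0]
width: 0.0193
finger_force: 30.0
```

>>> step_arm --commands '[[[0,0,0.6,0,0,0,10],[0,0,0,0,0,0,10]]]'

```text
time: 21.88
tool_pos: [0.6068, 0.1518, 0.3136]
ee_rot: [3.142, -0.0, 0.304]
wrist_force: [-0.2, 0.7, 1.5]
width: 0.0194
finger_force: 30.0
```

>>> step_arm --commands '[[[0,0,0.6,0,0,0,10],[0,0,0,0,0,0,10]]]'

```text
time: 22.12
tool_pos: [0.6068, 0.1518, 0.313]
ee_rot: [3.142, 0.0, 0.304]
wrist_force: [1.0, 0.2, 1.4]
width: 0.0195
finger_force: 30.0
```

>>> step_arm --commands '[[[0,0,0.6,0,0,0,10],[0,0,0,0,0,0,10]]]'

```text
time: 22.38
tool_pos: [0.6068, 0.1518, 0.3124]
ee_rot: [3.141, -0.0, 0.304]
wrist_force: [-0.8, 0.4, 1.3]
width: 0.0192
finger_force: 30.0
```

>>> step_arm --commands '[[[0,0,0.6,0,0,0,10],[0,0,0,0,0,0,10]]]'

```text
time: 22.62
tool_pos: [0.6068, 0.1518, 0.3118]
ee_rot: [3.142, 0.0, 0.304]
wrist_force: [-0.6, 0.8, 1.4]
width: 0.0195
finger_force: 30.0
```

>>> step_arm --commands '[[[0,0,0.8,0,0,0,10],[0,0,0,0,0,0,10]]]'

```text
time: 22.88
tool_pos: [0.6068, 0.1518, 0.3109]
ee_rot: [3.142, 0.0, 0.304]
wrist_force: [0.0, 0.8, 1.8]
width: 0.0194
finger_force: 30.0
```

>>> step_arm --commands '[[[0,0,0.8,0,0,0,10],[0,0,0,0,0,0,10]]]'

```text
time: 23.12
tool_pos: [0.6068, 0.1518, 0.3101]
ee_rot: [3.142, 0.0, 0.304]
wrist_force: [-0.6, 0.7, 1.7]
width: 0.0196
finger_force: 30.0
```

>>> step_arm --commands '[[[0,0,0.8,0,0,0,10],[0,0,0,0,0,0,10]]]'

```text
time: 23.38
tool_pos: [0.6068, 0.1517, 0.3093]
ee_rot: [3.142, 0.0, 0.304]
wrist_force: [0.2, 0.3, 0.5]
width: 0.0197
finger_force: 30.0
```

>>> step_arm --commands '[[[0,0,0.8,0,0,0,10],[0,0,0,0,0,0,10]]]'

```text
time: 23.62
tool_pos: [0.6068, 0.1517, 0.3085]
ee_rot: [3.142, 0.0, 0.304]
wrist_force: [-0.3, 0.6, 1.1]
width: 0.0198
finger_force: 30.0
```

>>> step_arm --commands '[[[0,0,0.8,0,0,0,10],[0,0,0,0,0,0,10]]]'

```text
time: 23.88
tool_pos: [0.6068, 0.1518, 0.3077]
ee_rot: [3.141, 0.0, 0.304]
wrist_force: [0.5, 1.2, 1.2]
width: 0.0195
finger_force: 30.0
```

>>> step_arm --commands '[[[0,0,0.8,0,0,0,10],[0,0,0,0,0,0,10]]]'

```text
time: 24.12
tool_pos: [0.6068, 0.1518, 0.3069]
ee_rot: [3.142, 0.0, 0.304]
wrist_force: [0.8, -0.1, 1.6]
width: 0.0194
finger_force: 30.0
```

>>> step_arm --commands '[[[0,0,0.8,0,0,0,10],[0,0,0,0,0,0,10]]]'

```text
time: 24.38
tool_pos: [0.6068, 0.1518, 0.3062]
ee_rot: [3.142, 0.0, 0.304]
wrist_force: [0.3, 0.3, 2.1]
width: 0.0193
finger_force: 30.0
```

>>> step_arm --commands '[[[0,0,0.8,0,0,0,10],[0,0,0,0,0,0,10]]]'

```text
time: 24.62
tool_pos: [0.6068, 0.1518, 0.3056]
ee_rot: [3.141, -0.0, 0.304]
wrist_force: [0.7, -0.0, 2.9]
width: 0.0196
finger_force: 30.0
```

>>> step_arm --commands '[[[0,0,0.4,0,0,0,10],[0,0,0,0,0,0,10]]]'

```text
time: 24.88
tool_pos: [0.6068, 0.1518, 0.3055]
ee_rot: [3.141, -0.0, 0.304]
wrist_force: [-0.2, -0.1, 4.3]
width: 0.0195
finger_force: 30.0
```

>>> step_arm --commands '[[[0,0,-0.4,0,0,0,10],[0,0,0,0,0,0,24],[0,0,0,0,0,0,40],[0,0,0,0,0,0,60],[0,0,0,0,0,0,60],[0,0,0,0,0,0,60],[0,0,-8,0,0,0,60],[0,0,-20,0,0,0,60],[0,0,-30,0,0,0,60],[0,0,-40,0,0,0,60],[-40,0,-20,0,0,0,60],[-50,0,0,0,0,0,60],[-50,0,0,0,0,0,60],[-30,0,0,0,0,0,60],[0,0,0,0,0,0,60]]]'

```text
time: 26.75
tool_pos: [0.4431, 0.1006, 0.425]
ee_rot: [3.141, -0.003, 0.303]
wrist_force: [0.2, 1.1, 0.1]
width: 0.0603
finger_force: 0.0
```

```bash
python3 - <<'E'
from h import *
p=snap('scene');im=cv2.resize(p['color'][150:260,360:490,::-1],None,fx=5,fy=5,interpolation=cv2.INTER_CUBIC);cv2.imwrite('pics/f.png',im)
E
```

```text
(no output)
```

View pics/f.png

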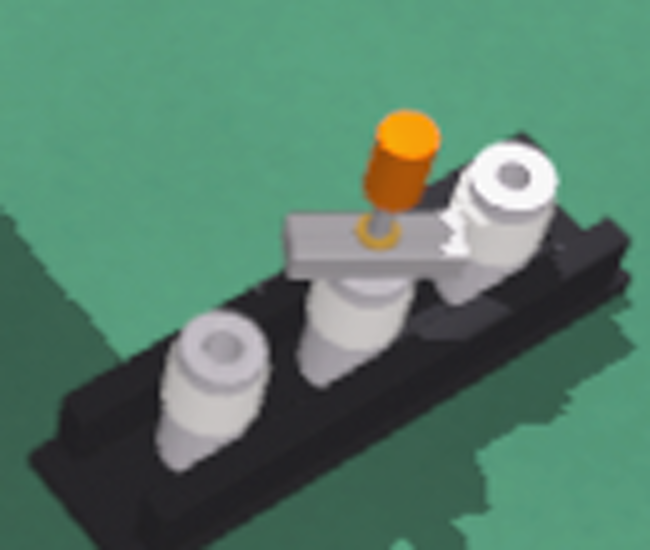

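The picture shows the gauge standing upright on the middle cylinder: knob at crop (402,160), bar flat on the rim around (375,245), gripper clear. I'm handing it in.

```bash
python3 -c "
from bench import robot
print(robot.close_job())"
```

```text
the job is handed in; nothing more can be done
None
```

The gauge stands released on the middle damper, which is the deep one (piston about 16 mm deeper than in the one other bore I probed; the third was not probed), with its bar on the rim and its rod tip on the bottom; the job is handed in.

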